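# Press the heel pin of the white insole home

### The arm

A 6-joint arm with a two-finger parallel gripper is mounted at the origin on the work surface. World frame = base frame: x ahead of the robot, y to its left, z up, the work surface at z = 0. Lengths are in mm, angles in rad, forces in N, time in s.
With the tool pointing down it reaches from about 400 to 925 mm from the base axis. Payload 12.5 kg.
Tool frame: the origin (TCP) lies at the centre of the arm's flange, where the gripper is bolted on; the fingertips stand 190 mm ahead of it and the grasp point (between the pads) lies 171 mm ahead of it; z points along the fingers, y is the line along which they close (so a half turn about z gives the same grasp; the last joint's range is limited). The gripper opens to 95 mm and grips with 3 to 60 N. Pads are 20 mm wide; open, the fingers measure 119 mm over their backs; the gripper's body (75 mm by 180 mm) begins 59 mm behind the grasp point.
Start: joints at [-0.106, 0.491, 1.559, -0, 1.092, -0.106], TCP at [625, 0.023, 404.761] pointing down, gripper open.
Joint ranges: [-3.1, 3.1], [-0.84, 2.19], [0.05, 2.79], [-1.13, 4.28], [0.06, 2.93], [-2.69, 2.69]. Speed limits (rad/s): [2.22, 2.22, 2.79, 3.14, 3.14, 3.14].

### API

Orientations are given as [roll, pitch, yaw] about the fixed x, y, z axes, in that order (R = Rz(yaw) Ry(pitch) Rx(roll)).
In Python, from cell import env, read_camera, search_frame, cut_out gives the robot as it stands. The module is installed in compiled form; this text tells all that it offers.
- The arm moves only by the tool move_arm, never from a script. Its argument "commands" is a list of rows, each a list of 3 entries, a list of its own where there are three numbers: the shift along the world's x, y, z normalised to -1 to 1, where 1 is 0.03 m, then the turn about the world's z normalised to -1 to 1, where 1 is 0.08 rad, then the opening, from -1 (shut) to 1 (fully open), so that 0 is half open. A call has 1 to 20 rows; each row shifts and turns the commanded pose from where the row before left it; what a row does not reach is not made up. A row lasts 1/12 s, in which the tool goes at most 41.7 mm and 7.16 degrees, less where a joint would pass 70% of its speed; a pose out of reach is approached as far as the arm can. A call with a number of a shift or a turn outside -1 to 1 is refused whole. A call with a gripper value outside its range is refused whole. The fingers move at their own pace and stop on an object; the grip force is fixed at half the most. Time passes only in rows, so rows that do not move let the fingers close. It gives the time, the measured TCP pose, the force, the opening and the grip force at its end, in the units of the state.
- env.state(): the state, without advancing time (a new reading comes with each control period).
- read_camera(name): name is "scene" or "side" or "wrist"; returns a dict with "image" (420x560x3 uint8, red, green, blue), "fx", "fy", "cx", "cy" (pixels), "rvec" (rotation vector, rad) and "tvec" (3), from world to camera coordinates, as OpenCV has them. Camera axes: x right, y down, z forward; pixel columns grow to the right and rows downward; lengths in mm; the calibration is good to about 2 mm. The wrist camera is an equidistant fisheye: a pixel r from the principal point sees the ray r / f radians off the axis. A picture is of the moment at which its call begins. There is no depth.
- env.job_done(): hands the job in; it is judged then, once.
Trained networks look in a picture, given as the dict that the camera call returned (one of the last four; its "shot" number tells which), for a name from the list of things; names that differ only in an ending like _2 or _b are one class to them, and where a whole thing is asked for, a point or a joint stands for the part that bears it (a point fixed in the world has none). Each returns a list of dicts, best first, with "confidence" (0 to 1); they miss things now and then, are a little off and sometimes report something else, mostly with a low value. They report only what shows in the picture. A call takes as long as a camera call. They do not tell look-alikes from the thing itself.
- search_frame(thing, picture): "at" ([column, row] in pixels, amid what is visible of it).
- cut_out(thing, picture): "region" (420x560 bool, what is visible of it) and "at" ([column, row] in pixels, amid what is visible of it).
The state is a dict: "t": time; "joints": joint angles; "qvel": joint speeds; "tau": joint torques, N m; "eef_pos": TCP position; "tcp_rot": TCP orientation; "ft_force": force on the tool from outside, world axes, zero at the start; "moment": the same for the moment, N m; "opening": opening from 0.0 (shut) to 1.0 (fully open); "grip_force": force on a finger pad.
Only numpy, scipy, OpenCV 4.12 (cv2) and the standard library are available. Lean on these libraries where they do the work, as an engineer would, in place of code of your own. Each camera call takes 0.05 s, during which the arm holds its last target. There are 200 camera calls.

### The job

On the shoemaker's bench, the blue heel pin in the white insole stands proud. Press it gently straight down with the fingertips until it is fully home against the insole, then withdraw clear. Leave its yellow toe pin as it is, do not touch the red and green insoles or their lasts, and do not lift anything, or shift or tip the white last or the things standing about.

Things in the scene. Friction and masses are not known exactly. Their poses are not given: they have to be found in the camera images.
- white_last: Loose child's shoe last of brown wood, sole up on a steel post over a pale base 170 x 90 mm; under 1 kg; topped by a white insole. Origin: middle of the last, underside of the base; +x runs heel to toe, z up. The insole's flat top lies 121 mm above it, 190 mm long, 54 mm wide at the heel, 68 at the ball. Blue heel pin at x = -65 mm, yellow toe pin at x = +50 mm, both on the centre line.
- white_heel_pin_top (a point): Centre of the top face of the blue heel pin in the white insole. The pin's head is a flat disc 20 mm in diameter and 5 mm thick on a thin shank; it stands proud of the insole and slides straight down along its shank. Home, its underside lies on the insole and its top 5 mm above the insole.
- white_heel_pin (a joint): How far the blue heel pin of the white insole is pressed in, in m: 0 is fully proud (gap of 9 mm under the head), 0.009 is fully home. It yields to about 3 N, stays where it is left and stops firmly at 0.009.
- white_toe_pin_top (a point): Centre of the top face of the yellow toe pin in the white insole. The pin's head is a flat disc 20 mm in diameter and 5 mm thick on a thin shank; it stands proud of the insole and slides straight down along its shank. Home, its underside lies on the insole and its top 5 mm above the insole.
- white_toe_pin (a joint): How far the yellow toe pin of the white insole is pressed in, in m: 0 is fully proud (gap of 9 mm under the head), 0.009 is fully home. It yields to about 3 N, stays where it is left and stops firmly at 0.009.
- red_last: Loose child's shoe last of brown wood, sole up on a steel post over a pale base 170 x 90 mm; under 1 kg; topped by a red insole. Origin: middle of the last, underside of the base; +x runs heel to toe, z up. The insole's flat top lies 121 mm above it, 190 mm long, 54 mm wide at the heel, 68 at the ball. Blue heel pin at x = -65 mm, yellow toe pin at x = +50 mm, both on the centre line.
- red_heel_pin_top (a point): Centre of the top face of the blue heel pin in the red insole. The pin's head is a flat disc 20 mm in diameter and 5 mm thick on a thin shank; it stands proud of the insole and slides straight down along its shank. Home, its underside lies on the insole and its top 5 mm above the insole.
- red_heel_pin (a joint): How far the blue heel pin of the red insole is pressed in, in m: 0 is fully proud (gap of 9 mm under the head), 0.009 is fully home. It yields to about 3 N, stays where it is left and stops firmly at 0.009.
- red_toe_pin_top (a point): Centre of the top face of the yellow toe pin in the red insole. The pin's head is a flat disc 20 mm in diameter and 5 mm thick on a thin shank; it stands proud of the insole and slides straight down along its shank. Home, its underside lies on the insole and its top 5 mm above the insole.
- red_toe_pin (a joint): How far the yellow toe pin of the red insole is pressed in, in m: 0 is fully proud (gap of 9 mm under the head), 0.009 is fully home. It yields to about 3 N, stays where it is left and stops firmly at 0.009.
- green_last: Loose child's shoe last of brown wood, sole up on a steel post over a pale base 170 x 90 mm; under 1 kg; topped by a green insole. Origin: middle of the last, underside of the base; +x runs heel to toe, z up. The insole's flat top lies 121 mm above it, 190 mm long, 54 mm wide at the heel, 68 at the ball. Blue heel pin at x = -65 mm, yellow toe pin at x = +50 mm, both on the centre line.
- green_heel_pin_top (a point): Centre of the top face of the blue heel pin in the green insole. The pin's head is a flat disc 20 mm in diameter and 5 mm thick on a thin shank; it stands proud of the insole and slides straight down along its shank. Home, its underside lies on the insole and its top 5 mm above the insole.
- green_heel_pin (a joint): How far the blue heel pin of the green insole is pressed in, in m: 0 is fully proud (gap of 9 mm under the head), 0.009 is fully home. It yields to about 3 N, stays where it is left and stops firmly at 0.009.
- green_toe_pin_top (a point): Centre of the top face of the yellow toe pin in the green insole. The pin's head is a flat disc 20 mm in diameter and 5 mm thick on a thin shank; it stands proud of the insole and slides straight down along its shank. Home, its underside lies on the insole and its top 5 mm above the insole.
- green_toe_pin (a joint): How far the yellow toe pin of the green insole is pressed in, in m: 0 is fully proud (gap of 9 mm under the head), 0.009 is fully home. It yields to about 3 N, stays where it is left and stops firmly at 0.009.
- spool: Loose orange thread spool, 50 mm in diameter, 55 mm high, upright; origin at the centre of its underside.
- glue: Loose closed white plastic bottle, 56 mm in diameter, 130 mm high, upright; origin at the centre of its underside.
- tin: Loose yellow and red tin, 70 mm in diameter, 90 mm high, upright; origin at the centre of its underside.
There are look-alikes about, which are no part of the job. What is shaped like the white_last but black is not meant.

How it is judged (in metres and radians):
At the end, for the whole second after the job is handed in: The blue heel pin of the white insole is pressed in at least 6.5 of its 9 mm; every other pin is in by less than 4 mm; all lasts, the spool, bottle and tin stand upright within 20 mm of where they were, at rest (value of joint white_heel_pin above 0.0065 m and value of joint each of white_toe_pin, red_heel_pin, red_toe_pin, green_heel_pin, green_toe_pin below 0.004 m and not (distance of white_last from where it was at the start of the episode above 0.02 m) and not (distance of red_last from where it was at the start of the episode above 0.02 m) and not (distance of green_last from where it was at the start of the episode above 0.02 m) and not (distance of spool from where it was at the start of the episode above 0.02 m) and not (distance of glue from where it was at the start of the episode above 0.02 m) and not (distance of tin from where it was at the start of the episode above 0.02 m) and angle between each of white_last, red_last, green_last's own z axis and vertical below 0.1 rad and angle between each of spool, glue, tin's own z axis and vertical below 0.2 rad and linear speed of each of white_last, red_last, green_last, spool, glue, tin below 0.02 m/s); the robot touches nothing.
It fails at once if A pin other than the blue heel pin of the white insole is pressed in (value of joint any of white_toe_pin, red_heel_pin, red_toe_pin, green_heel_pin, green_toe_pin above 0.004 m).
It fails at once if The robot touches the red or green insole, its pins or its last (contact force between any of red_last, green_last and the fingers above 1 N or contact force between any of red_last, green_last and the arm above 1 N).
It fails at once if The white last is pressed hard (over 30 N) (contact force between white_last and the fingers above 30 N or contact force between white_last and the arm above 30 N).
It fails at once if A last is lifted by more than 10 mm or tipped by more than 0.15 rad (height (world z) of any of white_last, red_last, green_last above 0.01 m or angle between any of white_last, red_last, green_last's own z axis and vertical above 0.15 rad).
It fails at once if A last, the spool, bottle or tin is moved or lifted by more than 20 mm (distance of any of white_last, red_last, green_last, spool, glue, tin from where it was at the start of the episode above 0.02 m).
It also fails if it takes over 32 s, if anything falls off the work surface, if the arm or the gripper's body presses on something with over 40 N, if the wrist force passes 120 N, or if a joint passes its speed limit or range.

## Working session

There is one attempt and no reset: what is moved stays moved. The work goes in short steps, Python scripts to look and compute and a tool call to move; the robot and the scene stay as the last step left them, time stands still between calls to the robot, and variables do not carry over. Pictures are saved under pics/ and viewed, at most 10 in all, crops included, and the job is handed in when it is done.

Besides the shell and the picture viewer there is one more tool, called after "Emit:" as a command line: name --argument value ..., lists and objects as JSON in quotes. move_arm: Moves the arm, as the interface text tells. Its arguments: {"type":"object","properties":{"commands":{"type":"array","items":{"type":"array"}}},"required":["commands"]}

```bash
mkdir -p pics; cat > h.py <<'E'
import numpy as np, cv2
from cell import env, read_camera, search_frame, cut_out
def save(p,n): cv2.imwrite('pics/'+n,cv2.cvtColor(p['image'],cv2.COLOR_RGB2BGR))
def ray(p,uv):
    K=np.array([[p['fx'],0,p['cx']],[0,p['fy'],p['cy']],[0,0,1.]])
    R=cv2.Rodrigues(np.array(p['rvec'],float))[0];t=np.array(p['tvec'],float).ravel()
    return -R.T@t, R.T@np.linalg.inv(K)@np.array([uv[0],uv[1],1.])
def atz(p,uv,z):
    c,d=ray(p,uv); return c+d*(z-c[2])/d[2]
def proj(p,X):
    K=np.array([[p['fx'],0,p['cx']],[0,p['fy'],p['cy']],[0,0,1.]])
    return cv2.projectPoints(np.array([X],float),np.array(p['rvec'],float),np.array(p['tvec'],float),K,None)[0].ravel()
E
python3 - <<'E'
from h import *
a=read_camera('scene');b=read_camera('side')
im=np.hstack([a['image'],b['image']]);save(a,'a.png');save(b,'b.png')
np.savez('ab.npz',a=a['image'],b=b['image'])
for n,p in(('scene',a),('side',b)):
  print(n,ray(p,(280,210))[0])
  for t in('white_last','white_heel_pin_top','white_toe_pin_top'):
    for r in search_frame(t,p): print(t,np.round(r['at']),round(r['confidence'],2),atz(p,r['at'],135).round() if 'pin' in t else '')
E
```

```text
scene [1331.5614169   152.14070004  921.86232326]
white_last [290. 215.] 0.92 
white_last [426. 301.] 0.59 
white_last [208. 262.] 0.56 
white_heel_pin_top [408. 275.] 0.63 [761. 317. 135.]
white_heel_pin_top [362. 232.] 0.23 [660. 197. 135.]
white_toe_pin_top [213. 256.] 0.62 [ 832. -140.  135.]
side [  523.65861396 -1124.79679175   754.58265421]
white_last [366. 280.] 0.86 
white_last [326. 182.] 0.85 
white_last [264. 227.] 0.57 
white_heel_pin_top [352. 261.] 0.63 [ 742. -241.  135.]
white_toe_pin_top [378. 238.] 0.41 [ 818. -151.  135.]
```

View pics/a.png

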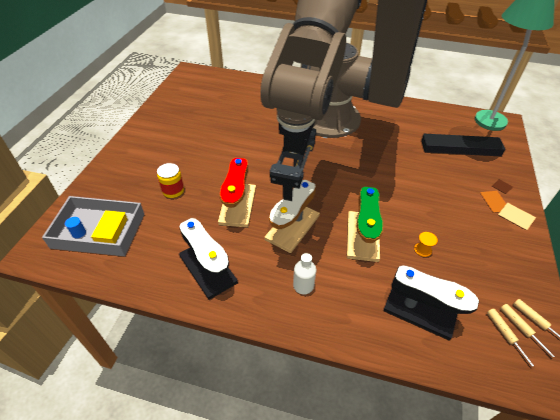

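View pics/b.png

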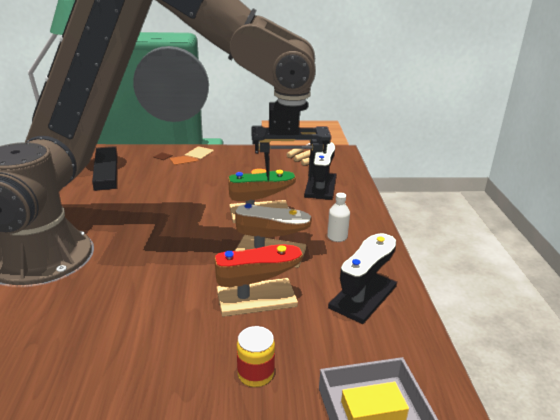

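White insoles in the scene view are at (205,247) on a black last and base, at (435,285) on a black last and base, and at (292,205) on a brown last with a pale base. The third fits the description. Its blue heel pin is near (305,185) in scene and (249,206) in side. Next I check that choice in a close crop and measure.

```bash
python3 - <<'E'
from h import *
a=read_camera('scene');b=read_camera('side')
def crop(p,c,r): return cv2.resize(p['image'][r:r+75,c:c+100],(400,300),interpolation=cv2.INTER_CUBIC)
cv2.imwrite('pics/c.png',cv2.cvtColor(np.hstack([crop(a,245,165),crop(b,220,180)]),cv2.COLOR_RGB2BGR))
def blobs(p,box,lo,hi):
  c0,r0,c1,r1=box;h=cv2.cvtColor(p['image'],cv2.COLOR_RGB2HSV)[r0:r1,c0:c1]
  m=cv2.inRange(h,lo,hi);n,l,s,ce=cv2.connectedComponentsWithStats(m)
  return [(ce[i]+[c0,r0],s[i]) for i in range(1,n) if s[i][4]>4]
B=((105,120,50),(130,255,255));Y=((20,140,90),(35,255,255))
for nm,p,bx in(('sc',a,(270,170,325,225)),('side',b,(235,195,315,222))):
  for cn,C in(('blue',B),('yel',Y)):
    for q,s in blobs(p,bx,*C): print(nm,cn,q.round(1),s,atz(p,q,135).round(1))
E
```

```text
sc blue [304.7 184.1] [32 12  6  5 26] [530.1  16.7 135. ]
sc yel [283.3 209.5] [10 37  7  6 34] [640.4 -16.8 135. ]
side blue [247.6 205.5] [10  8  6  5 24] [525.6   5.1 135. ]
side yel [292.5 211.8] [54 15  7  5 26] [634.5 -28.2 135. ]
```

View pics/c.png

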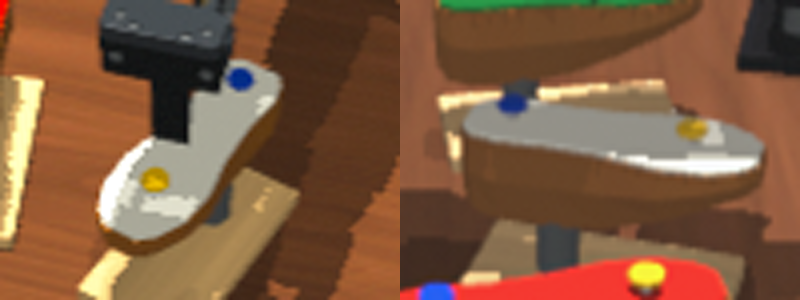

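Confirmed: the crop shows a white insole on a brown last with a pale base. Its blue heel pin is at about (305,184) in scene and (248,205) in side. Both views together put it near x 525, y 14, and the pin spacing comes out at 115 mm, as specified. Now I shut the gripper and move above it.

Emit:
move_arm --commands '[[[-0.8,0.1,0],0,-1],[[-0.8,0.1,0],0,-1],[[-0.8,0.1,0],0,-1],[[-0.8,0.1,0],0,-1],[[-0.1,0.1,0],0,-1],[[0,0,0],0,-1],[[0,0,0],0,-1],[[0,0,0],0,-1],[[0,0,0],0,-1],[[0,0,0],0,-1],[[0,0,0],0,-1],[[0,0,0],0,-1]]'

```text
t: 1.5
eef_pos: [526.2, 14.9, 404.6]
tcp_rot: [-3.141, 0.0, 1.571]
ft_force: [-0.0, -0.5, 1.2]
opening: 0.212
grip_force: 0.0
```

```bash
python3 - <<'E'
from h import *
w=read_camera('wrist');a=read_camera('scene');b=read_camera('side');s=env.state()
print(s['eef_pos'],s['tcp_rot'],s['opening'],s['ft_force'])
save(w,'w.png')
R=cv2.Rodrigues(np.array(w['rvec'],float))[0];t=np.array(w['tvec'],float).ravel();c=-R.T@t
print('cam',c.round(),w['fx'],w['cx'],w['cy'])
def fish(q,z):
  x=(q[0]-w['cx'])/w['fx'];y=(q[1]-w['cy'])/w['fy'];th=np.hypot(x,y)
  d=R.T@np.array([x/th*np.sin(th),y/th*np.sin(th),np.cos(th)]);return c+d*(z-c[2])/d[2]
def fp(X):
  v=R@np.array(X,float)+t;th=np.arctan2(np.hypot(*v[:2]),v[2]);u=v[:2]/np.hypot(*v[:2])*th
  return np.array([w['cx'],w['cy']])+u*w['fx']
print('expect pin',fp([525,15,135]).round(1),'tip',fp(list(np.array(s['eef_pos'])-[0,0,190])).round(1))
def blobs(p,C,box):
  c0,r0,c1,r1=box;h=cv2.cvtColor(p['image'],cv2.COLOR_RGB2HSV)[r0:r1,c0:c1]
  n,l,st,ce=cv2.connectedComponentsWithStats(cv2.inRange(h,*C));return [(ce[i]+[c0,r0],st[i]) for i in range(1,n) if st[i][4]>4]
B=((105,120,50),(130,255,255));Y=((20,140,90),(35,255,255))
for nm,C in(('b',B),('y',Y)):
  for q,st in blobs(w,C,(0,0,560,420)):
    print('w',nm,q.round(1),st,fish(q,135).round(1),fish(q,130).round(1))
  for q,st in blobs(a,C,(270,170,325,225)): print('sc',nm,q.round(1),st,atz(a,q,133).round(1))
  for q,st in blobs(b,C,(235,195,315,222)): print('side',nm,q.round(1),st,atz(b,q,133).round(1))
E
```

```text
[526.08403124  15.00021175 404.69512287] [ 3.14158126e+00 -1.57641137e-05  1.57076376e+00] 0.08712333197725573 [-0.19063095 -0.55938651 -0.91546268]
cam [528.  92. 383.] 325.19226210127806 277.0745029977371 209.47666571893782
expect pin [273.6 218.2] tip [274.2 259.9]
w b [246.5   0.4] [240   0  14   2  24] [504.3 188.4 135. ] [503.8 190.4 130. ]
w b [277.7 215.1] [267 204  23  23 422] [528.2  17.5 135. ] [528.3  16.  130. ]
sc b [304.7 184.1] [32 12  6  5 26] [528.   16.4 133. ]
side b [247.6 205.4] [10  8  6  5 25] [525.5   9.3 133. ]
w y [400.7 250.9] [391 241  20  21 321] [635.6 -15.2 135. ] [637.7 -17.4 130. ]
w y [235.1 306.1] [232 281   9  51 247] [490.  -68.2 135. ] [489.2 -71.4 130. ]
w y [319.1 306.4] [314 281   9  51 254] [565.7 -68.5 135. ] [566.4 -71.8 130. ]
w y [293.2 345.2] [ 120  337  284   14 1089] [ 543.4 -113.9  135. ] [ 543.7 -118.   130. ]
w y [399.8 418.6] [399 418   3   2   5] [ 683.6 -253.4  135. ] [ 686.7 -260.3  130. ]
sc y [283.4 209.5] [10 37  7  6 33] [638.6 -16.9 133. ]
side y [292.6 212.1] [55 15  6  5 23] [635.  -26.3 133. ]
```

View pics/w.png

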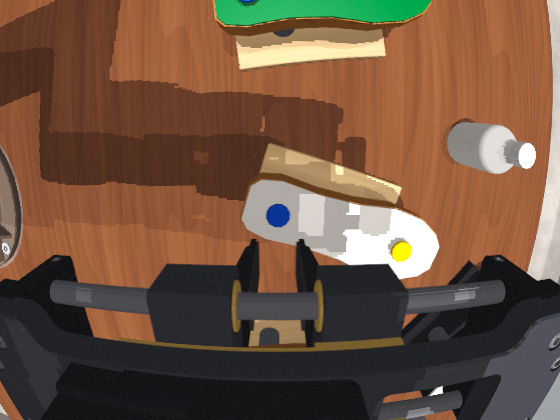

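The wrist view shows the blue pin at (278,215), which gives (528, 17.5) at its height and agrees with the other cameras. I nudge over and go down to just above the pin.

Emit:
move_arm --commands '[[[0.05,0.07,-0.6],0,-1],[[0,0,-0.6],0,-1],[[0,0,-0.6],0,-1],[[0,0,-0.3],0,-1],[[0,0,-0.2],0,-1],[[0,0,0],0,-1],[[0,0,0],0,-1],[[0,0,0],0,-1]]'

```text
t: 2.32
eef_pos: [527.7, 17.1, 336.6]
tcp_rot: [3.14, 0.0, 1.571]
ft_force: [-0.9, 0.2, -0.2]
opening: 0.004
grip_force: 0.0
```

```bash
python3 - <<'E'
from h import *
w=read_camera('wrist');b=read_camera('side');a=read_camera('scene');s=env.state()
print(s['eef_pos'],s['opening'],s['ft_force'])
f=lambda p,c,r:cv2.resize(p['image'][r:r+75,c:c+100],(400,300),interpolation=cv2.INTER_CUBIC)
W=cv2.resize(w['image'][150:300,180:380],(800,600))[:300*2]
W=cv2.resize(W,(400,300))
cv2.imwrite('pics/d.png',cv2.cvtColor(np.vstack([np.hstack([f(a,255,140),f(b,205,160)]),np.hstack([W,W*0])]),cv2.COLOR_RGB2BGR))
E
```

```text
[527.53681602  17.12538397 336.43312795] 0.0061164950900876565 [-0.71622966  0.99064509  0.5782263 ]
```

View pics/d.png

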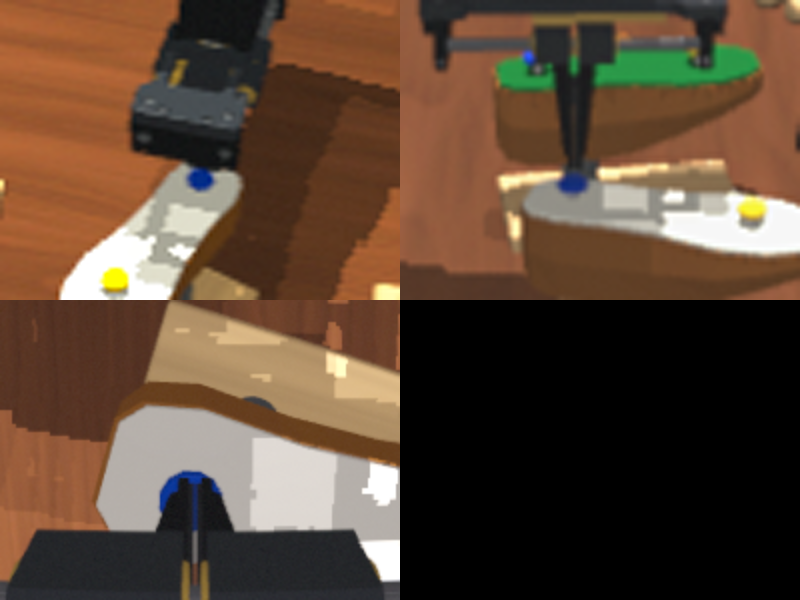

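The fingertips sit right above the blue pin in all three views. I press slowly, about 1 mm per row.

Emit:
move_arm --commands '[[[0,0,-0.1],0,-1],[[0,0,-0.1],0,-1],[[0,0,-0.1],0,-1],[[0,0,-0.05],0,-1],[[0,0,-0.05],0,-1],[[0,0,-0.05],0,-1],[[0,0,0],0,-1]]'

```text
t: 3.05
eef_pos: [527.5, 17.1, 322.1]
tcp_rot: [-3.141, -0.0, 1.571]
ft_force: [-0.0, -0.0, 0.6]
opening: 0.005
grip_force: 0.0
```

Emit:
move_arm --commands '[[[0,0,-0.04],0,-1],[[0,0,-0.04],0,-1]]'

```text
t: 3.22
eef_pos: [527.5, 17.1, 320.0]
tcp_rot: [3.141, 0.0, 1.571]
ft_force: [-1.8, 0.4, 2.4]
opening: 0.003
grip_force: 1.5
```

Emit:
move_arm --commands '[[[0,0,-0.04],0,-1],[[0,0,-0.04],0,-1]]'

```text
t: 3.38
eef_pos: [527.5, 17.1, 317.5]
tcp_rot: [3.141, 0.0, 1.571]
ft_force: [-1.1, 0.1, 3.7]
opening: 0.002
grip_force: 1.5
```

Force of about 3 N: the pin is sliding. I carry on in small steps until it stops.

Emit:
move_arm --commands '[[[0,0,-0.03],0,-1],[[0,0,0],0,-1]]'

```text
t: 3.55
eef_pos: [527.5, 17.1, 316.4]
tcp_rot: [3.142, -0.0, 1.571]
ft_force: [0.6, -1.2, 1.1]
opening: 0.002
grip_force: 0.1
```

Emit:
move_arm --commands '[[[0,0,-0.02],0,-1],[[0,0,0],0,-1]]'

```text
t: 3.72
eef_pos: [527.5, 17.1, 316.4]
tcp_rot: [3.141, 0.0, 1.571]
ft_force: [-1.4, 0.7, 7.6]
opening: 0.006
grip_force: 3.5
```

It stopped firmly at 316.4 with 7.6 N (home was expected at 316). I withdraw.

Emit:
move_arm --commands '[[[0,0,0.1],0,-1],[[0,0,0.3],0,-1],[[0,0,0.7],0,-1],[[0,0,0.8],0,-1],[[0,0,0.8],0,-1],[[0,0,0.5],0,-1],[[0,0,0],0,-1],[[0,0,0],0,-1],[[0,0,0],0,-1]]'

```text
t: 4.47
eef_pos: [527.3, 17.1, 411.3]
tcp_rot: [-3.141, -0.0, 1.571]
ft_force: [0.0, -0.2, -0.8]
opening: 0.006
grip_force: 0.0
```

```bash
python3 - <<'E'
from h import *
b=read_camera('side');a=read_camera('scene');s=env.state()
print(s['eef_pos'],s['ft_force'],s['t'])
f=lambda p,c,r:cv2.resize(p['image'][r:r+75,c:c+100],(400,300),interpolation=cv2.INTER_CUBIC)
cv2.imwrite('pics/e.png',cv2.cvtColor(np.hstack([f(a,250,160),f(b,220,180)]),cv2.COLOR_RGB2BGR))
E
```

```text
[527.41900789  17.11817997 411.01122408] [ 0.02846154 -0.72708588 -0.41061173] 4.5667
```

View pics/e.png

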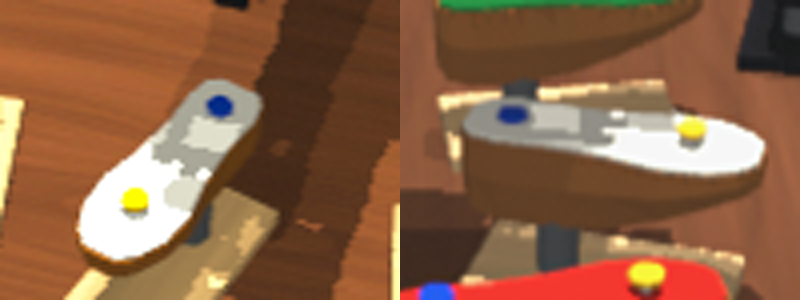

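The blue pin now lies lower on the insole: at crop (512,115) in the side view, against (512,103) before. The yellow pin still stands proud and the last has not moved.

```bash
python3 -c "
from cell import env
print(env.job_done())"
```

```text
the job is handed in; nothing more can be done
None
```

The white insole's blue heel pin is pressed home (it stopped firmly under about 8 N), the yellow toe pin still stands proud, the white last has not visibly moved, the arm is withdrawn clear, and the job is handed in; no verdict came back.

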